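# Turn the drying specimen plates over and dust them off

## Robot

A 6-joint arm with a two-finger parallel gripper is mounted at the origin on the work surface. World frame = base frame: x ahead of the robot, y to its left, z up, the work surface at z = 0. Lengths are in m, angles in rad, forces in N, time in s.
With the tool pointing down it reaches from about 0.25 to 0.8 m from the base axis. Payload 3.9 kg.
Tool frame: the origin (TCP) lies midway between the tips of the shut fingers; the grasp point (between the pads) lies grasp_offset behind it (grasp_offset is the distance from the TCP to the grasp point, in m); z points along the fingers, x is the direction in which the jaws open and shut, and the axes are right-handed (so a half turn about z gives the same grasp; the last joint's range is limited). The gripper opens to 85 mm and grips with 20 to 120 N. Pads are 22 mm wide; open, the fingers measure 114 mm over their backs; the gripper's body (76 mm by 85 mm) begins 54 mm behind the grasp point. The pads swing forward as they close: fully open they stand 13 mm farther back than shut.
Start: joints at [1.18, 0.26, -0.138, 1.173, 0, 1.571], TCP at [0.2, 0.485, 0.231] pointing down, gripper open.
Joint ranges: [-2.78, 2.78], [-0.83, 1.72], [-1.28, 1.37], [-1.9, 2.12], [-1.57, 1.48], [-3.14, 3.14]. Speed limits (rad/s): [2.57, 2.57, 3.14, 3.14, 3.14, 3.14].

## Interface

Orientations are given as a unit quaternion [x, y, z, w].
In Python, from station import * gives the robot as it stands. The module is installed in compiled form; this text tells all that it offers. Calls block until the motion is done:
- reach(position, orientation): joint-space move of the TCP to a pose.
- line_to(position, orientation=None, rate=0.15, force_limit=None): straight line of the TCP; orientation=None keeps the orientation; rate is the mean speed in m/s. With force_limit (N) it stops when the force on the tool has changed by that much, and returns True; else False.
- move_joints(angles): joint-space move.
- command_gripper(opening, grip_force=None): finger opening in m; grip_force is the grip in N (None keeps the last); returns when the fingers have stopped.
- pause(seconds).
- solve_ik(position, orientation): joint angles nearest the present ones, or None.
- get_state(): the state.
- get_image(name): name is "scene" or "side" or "wrist"; returns the picture (420x560x3 uint8, red, green, blue); there is no depth.
- camera_info(name): a dict with "fx", "fy", "cx", "cy" (pixels), "pose" (4x4, takes a point from camera to world coordinates). Camera axes: x right, y up, looking along -z (the intrinsics and any distortion apply to the point x, -y, -z); pixel columns grow to the right and rows downward; lengths in m; the calibration is good to about 2 mm. The wrist camera is an equidistant fisheye: a pixel r from the principal point sees the ray r / f radians off the axis. A picture is of the moment at which its call begins: read the wrist's pose just before it. camera_info takes no time and is no camera call; for the wrist camera it gives the pose at the moment of the call.
A pose or a line that the arm cannot do raises MotionError and nothing moves.
- close_job(): hands the job in, once; it reports no verdict.
The state is a dict: "time_s": time; "joints": joint angles; "qd": joint speeds; "effort": joint torques, N m; "ee_pos": TCP position; "tcp_rot": TCP orientation; "ft_force": force on the tool from outside, world axes, zero at the start; "moment": the same for the moment, N m; "grip_width": finger opening in m.
Only numpy, scipy, OpenCV 4.12 (cv2) and the standard library are available. Lean on these libraries where they do the work, as an engineer would, in place of code of your own. Each camera call takes 0.05 s, during which the arm holds its last target.

## Task

Lift the red-capped jar off the green cutting mat and stand it on the round cork coaster. Then turn every specimen plate from the blue pad over, so that they all lie flat on the green mat with the white specimen face up, well inside its edges and none on top of another. When they are all there, press the red cap of the duster can fully down and let it spring back up, leaving the other things on the bench alone.

Things in the scene. Friction and masses are not known exactly. Their poses are not given: they have to be found in the camera images.
- plateA: Specimen plate, slab 90 (x) x 44 (y) x 14 mm (z), 100 g; one face white with a pink disc, the other dark grey. Origin mid-slab; z points out of the DARK face. Two brass ball-ended studs (radius 7 mm, level with mid-thickness) stick out of the long edges at x = +35 mm, to y = +-30 mm: 60 mm over both, to pinch along y. Starts on the blue pad dark face up. None if absent.
- plateB: As plateA. Pinched by its two studs from above or leaning, it turns with the tool; it pivots about the studs only if pushed (and creeps slowly under its weight). Let go upright on its 14 x 44 mm end, studs on top, it stands by itself and the studs can be gripped afresh.
- plateC: As plateA, to which it is identical. None if absent.
- plateD: As plateA, to which it is identical. None if absent.
- jar: Squat cream jar with a red lid, 64 mm across, 60 mm tall, 160 g. Origin at the centre of its underside, z up. Starts standing on the green mat.
- mat: Green cutting mat with a fine grid, fixed, 320 mm (its x) by 280 mm (its y), 3 mm thick. Origin at the centre of its underside on the bench.
- pad: Pale blue drying pad, fixed, 300 mm (its x) by 280 mm (its y), 2 mm thick. Origin at the centre of its underside.
- coaster: Round cork coaster, fixed, 92 mm across, 4 mm thick. Origin at the centre of its underside. It lies to the outer right of the mat or the outer left of the pad.
- can: White and blue duster can, 52 mm across, clamped upright and fixed to the bench between pad and mat, towards the back; with its cap 163 mm tall. A thin clamp post stands 33 mm beyond its axis. Origin at the centre of its underside.
- cap_top (a point): Centre of the top of the can's red cap (28 mm across), 163 mm above the bench when it is up.
- cap (a joint): How far the red cap is pushed straight down, in m: 0 up, 0.008 fully down. Spring: about 2 N to start, 6 N fully down; it returns by itself.
- amber_bottle: Amber bottle with a black cap, 54 mm across, 100 mm tall, origin at the centre of its underside; it stands at the outer end away from the coaster. Bystander: leave it standing where it is.
- petri_dish: Closed flat dish, 84 mm across, 14 mm tall, between pad and mat, nearest the robot, origin at the centre of its underside. Bystander: leave it standing where it is.
- lens_case: Small black round case with a metal band, 38 mm across, 35 mm tall, behind the pad, origin at the centre of its underside. Bystander: leave it standing where it is.
Not all that is in view belongs to the job. What is shaped like the plateA but orange or turquoise is not meant.

How it is judged:
On the way, in this order (a step that is already met when the one before it is completed fails the run):
1. the jar stands on the coaster (horizontal distance between jar and coaster below 0.03 m and angle between jar's own z axis and vertical below 0.1 rad and z of jar in the frame of coaster below 0.01 m), for 0.2 s.
2. all plates lie on the mat, white face up (angle between each of plateA, plateB, plateC, plateD's own z axis and vertical above 3.05 rad and x of plateA in the frame of mat between -0.125 and 0.125 m and y of plateA in the frame of mat between -0.11 and 0.11 m and z of each of plateA, plateB, plateC, plateD in the frame of mat below 0.014 m and x of plateB in the frame of mat between -0.125 and 0.125 m and y of plateB in the frame of mat between -0.11 and 0.11 m and x of plateC in the frame of mat between -0.125 and 0.125 m and y of plateC in the frame of mat between -0.11 and 0.11 m and x of plateD in the frame of mat between -0.125 and 0.125 m and y of plateD in the frame of mat between -0.11 and 0.11 m), for 0.2 s.
3. the red cap is pressed fully down (value of joint cap above 0.0065 m), for 0.05 s.
At the end, for the whole second after the job is handed in: The jar stands upright on the coaster, its centre within 30 mm of the coaster's; every plate present lies flat (within about 5 degrees) on the mat itself, white face up, its centre at least 35 mm inside the mat's short ends and 30 mm inside its long sides; all at rest; the cap is up again (all of step 1 and all of step 2 and linear speed of each of plateA, plateB, plateC, plateD, jar below 0.02 m/s and value of joint cap below 0.001 m); the robot touches nothing.
It fails at once if a bystander is moved more than 40 mm or tipped (distance of any of amber_bottle, petri_dish, lens_case from where it was at the start of the episode above 0.04 m or angle between any of amber_bottle, petri_dish, lens_case's own z axis and vertical above 0.5 rad).
Of plateA, plateB, plateC, plateD only 3 to 4 are there at a start; the rules pass over those that are not, and their reading is None.
At some moment in a run one of plateA, plateB, plateC, plateD, jar may be knocked a few centimetres aside while the robot is not near it.
Once in a run the grip may slacken for a moment while it holds something.
It also fails if it takes over 210 s, if anything falls off the work surface, if the arm or the gripper's body presses on something with over 40 N, if the wrist force passes 120 N, or if a joint passes its speed limit or range.

## Working session

There is one attempt and no reset: what is moved stays moved. The work goes in short steps, each a Python script; the robot and the scene stay as the last script left them, time stands still between calls to the robot, and variables do not carry over. Pictures are saved under pics/ and viewed, and the job is handed in when it is done.

```bash
ls; mkdir -p pics
python3 - <<'E'
from station import *
import cv2
s=get_state();print(s)
for n in("scene","side","wrist"):
    c=camera_info(n);print(n,{k:(v if k!='pose' else v) for k,v in c.items()})
    cv2.imwrite(f"pics/{n}0.png",get_image(n)[:,:,::-1])
E
```

```text
pics
{'time_s': 0.0, 'joints': array([ 1.18001067e+00,  2.60662012e-01, -1.39378830e-01,  1.17270059e+00,
        2.50426213e-05,  1.57077635e+00]), 'qd': array([-0.00164995, -0.00088771, -0.00058351,  0.00179084, -0.00080227,
        0.00072148]), 'effort': array([ 6.87339580e-04, -4.05676174e+01,  2.53924048e+01,  1.87029981e-02,
        2.00855297e-04, -5.83345766e-06]), 'ee_pos': array([0.19971161, 0.48478901, 0.23047275]), 'tcp_rot': array([ 8.30931767e-01,  5.56373483e-01, -8.15102936e-04,  5.30682491e-04]), 'ft_force': array([-0.29230073, -0.25434293, -0.67953908]), 'moment': array([ 0.00542256, -0.02159942, -0.0060704 ]), 'grip_width': 0.08518030925321113}
scene {'fx': 408.24865538244626, 'fy': 408.24865538244626, 'cx': 283.1008619683275, 'cy': 215.0614893540041, 'pose': array([[-0.84069413, -0.27021021,  0.46927584,  1.06332849],
       [ 0.54102877, -0.45566529,  0.70686421,  0.87311461],
       [ 0.02283078,  0.84814833,  0.52926664,  0.78793004],
       [ 0.        ,  0.        ,  0.        ,  1.        ]])}
side {'fx': 492.4697844920056, 'fy': 492.4697844920056, 'cx': 289.5827004989638, 'cy': 209.53445828272018, 'pose': array([[ 0.90347998,  0.25159804, -0.34701924,  0.00669886],
       [-0.42849401,  0.55057159, -0.71642432, -0.97034912],
       [ 0.01080798,  0.7959707 ,  0.60523866,  0.93782957],
       [ 0.        ,  0.        ,  0.        ,  1.        ]])}
wrist {'fx': 325.19226210127806, 'fy': 325.19226210127806, 'cx': 282.1203647934498, 'cy': 213.98251467733456, 'pose': array([[ 0.38044716, -0.87686483, -0.29388438,  0.12497377],
       [ 0.92479782,  0.35969695,  0.12396408,  0.51515415],
       [-0.00299043, -0.31894541,  0.94776837,  0.37323814],
       [ 0.        ,  0.        ,  0.        ,  1.        ]])}
```

View pics/scene0.png

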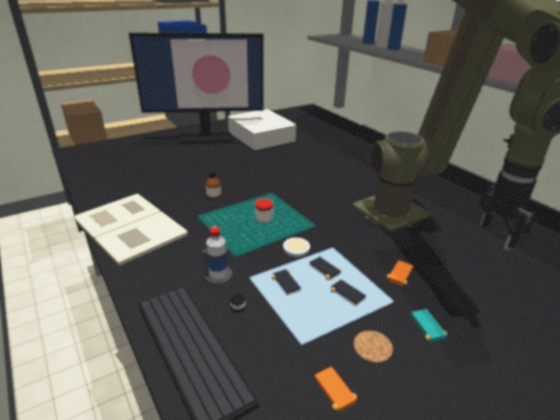

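View pics/side0.png

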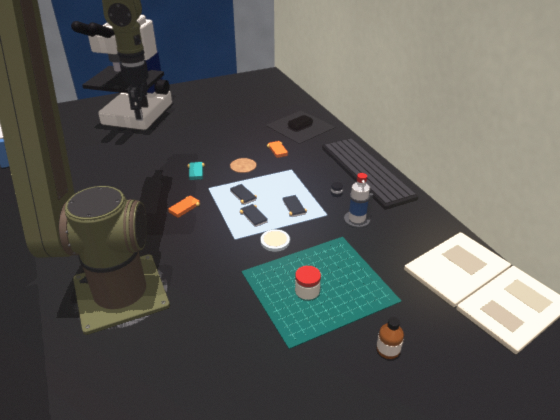

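View pics/wrist0.png

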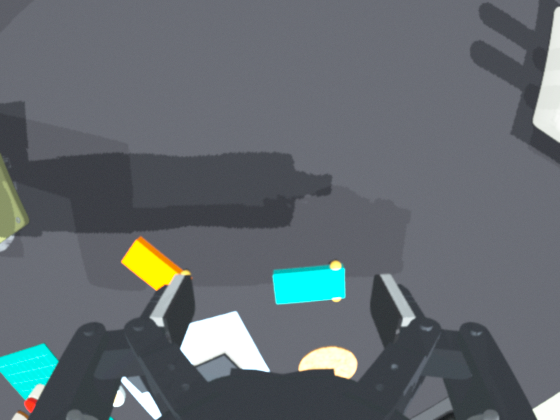

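Candidates for the plates, in side-view pixels:
- **Dark slabs on the blue pad:** (243,194), (254,215) and (294,205). These fit the description, so there are three plates.
- **Orange slabs:** (278,149) and (184,207), decoys.
- **Turquoise slab:** (196,170), decoy.

The jar is at (308,282), distinct from the amber bottle at (391,339). The coaster is at (243,165). Next I'll localise them roughly.

```bash
cat > h.py <<'E'
from station import *
import numpy as np, cv2
from scipy.spatial.transform import Rotation as R
def ray(ci,u,v,fish=False):
    x=(u-ci['cx'])/ci['fx']; y=(v-ci['cy'])/ci['fy']
    if fish:
        th=np.hypot(x,y); s=np.sinc(th/np.pi); d=np.array([x*s,y*s,np.cos(th)])
    else: d=np.array([x,y,1.])
    d=np.array([d[0],-d[1],-d[2]]); P=ci['pose']
    return P[:3,3],P[:3,:3]@d
def pix2plane(ci,u,v,z,fish=False):
    o,d=ray(ci,u,v,fish); t=(z-o[2])/d[2]; return o+t*d
def proj(ci,p,fish=False):
    P=ci['pose']; q=P[:3,:3].T@(np.asarray(p)-P[:3,3]); q=np.array([q[0],-q[1],-q[2]])
    if fish:
        r=np.hypot(q[0],q[1]); th=np.arctan2(r,q[2]); k=th/max(r,1e-9); return np.array([ci['cx']+ci['fx']*q[0]*k,ci['cy']+ci['fy']*q[1]*k])
    return np.array([ci['cx']+ci['fx']*q[0]/q[2],ci['cy']+ci['fy']*q[1]/q[2]])
def quat(zdir,xdir):
    z=np.array(zdir,float);z/=np.linalg.norm(z);x=np.array(xdir,float);x-=z*(x@z);x/=np.linalg.norm(x)
    return R.from_matrix(np.column_stack([x,np.cross(z,x),z])).as_quat()
def down(yaw): return quat([0,0,-1],[np.cos(yaw),np.sin(yaw),0])
E
python3 - <<'E'
from h import *
np.set_printoptions(precision=4,suppress=True)
print(grasp_offset if 'grasp_offset' in globals() else 'no offset')
S=camera_info('side');C=camera_info('scene')
for n,u,v,z in [('p1',243,194,.016),('p2',254,215,.016),('p3',294,205,.016),('jar lid',308,275,.06),('coaster',243,165,.004),('can top',362,177,.163),('petri',275,240,.014),('bottle top',394,323,.1),('lens',337,188,.035),('matA',246,284,.003),('matB',343,242,.003),('matC',396,295,.003),('matD',299,334,.003),('padA',210,203,.002),('padB',292,173,.002),('padC',326,212,.002),('padD',244,232,.002)]:
    print(n,pix2plane(S,u,v,z)[:2])
for n,u,v,z in [('p1',348,292,.016),('p2',324,267,.016),('p3',286,281,.016),('jar lid',264,205,.06),('coaster',373,346,.004),('can top',215,231,.163)]:
    print(n,pix2plane(C,u,v,z)[:2])
s=get_state();Rt=R.from_quat(s['tcp_rot']).as_matrix();W=camera_info('wrist')['pose']
print(Rt.T@(W[:3,3]-s['ee_pos']),Rt.T@W[:3,:3])
E
```

```text
0.0187
p1 [0.4342 0.2579]
p2 [0.4249 0.141 ]
p3 [0.5579 0.1363]
jar lid [ 0.4358 -0.1956]
coaster [0.5036 0.4397]
can top [ 0.7048 -0.0005]
petri [0.4366 0.0103]
bottle top [ 0.5188 -0.439 ]
lens [0.7123 0.1384]
matA [ 0.3014 -0.1069]
matB [ 0.6167 -0.0681]
matC [ 0.6357 -0.3039]
matD [ 0.3554 -0.3105]
padA [0.3273 0.2739]
padB [0.6409 0.3237]
padC [0.6413 0.0786]
padD [0.3736 0.0943]
p1 [0.4417 0.2707]
p2 [0.4321 0.1501]
p3 [0.5631 0.1437]
jar lid [ 0.4395 -0.1891]
coaster [0.5044 0.4384]
can top [0.7118 0.0129]
[-0.0007 -0.0807 -0.1427] [[ 1.     -0.0009  0.001 ]
 [-0.0005 -0.9478 -0.3189]
 [ 0.0012  0.3189 -0.9478]]
```

```bash
python3 -c "
import station;print([x for x in dir(station) if x[0]!='_']);print(getattr(station,'grasp_offset',None))"
```

```text
['MotionError', 'camera_info', 'close_job', 'command_gripper', 'get_image', 'get_state', 'grasp_offset', 'line_to', 'move_joints', 'pause', 'reach', 'solve_ik']
0.0187
```

Run:
```python
from h import *
np.set_printoptions(precision=2,suppress=True)
Z=np.array([0,0,1.])
def tool(psi,lean,sgn):
    # lean>0: tool z tilts toward -X (grip1 end); lean<0 toward +X
    X=np.array([np.cos(psi),np.sin(psi),0]);Y=np.cross(Z,X)
    z=-Z*np.cos(lean)-X*np.sin(lean)
    return quat(z,Y*sgn),z
for pos in [(.47,-.19),(.40,-.19),(.54,-.19),(.47,-.1),(.47,-.28)]:
  for psi in np.radians(np.arange(0,360,30)):
    r=[]
    for sgn,leans in ((1,(0,30,60,75,85)),(-1,(0,30,60,75,85)),(1,(0,-30,-60,-75,-85)),(-1,(0,-30,-60,-75,-85))):
        s=''
        for L in leans:
            q,z=tool(psi,np.radians(L),sgn)
            j=solve_ik(np.array([*pos,.083])+z*.008,q)
            s+='1' if j is not None else '0'
        r.append(s)
    print(pos,round(np.degrees(psi)),r)
```

```text
(0.47, -0.19) 0 ['11100', '11100', '11000', '11000']
(0.47, -0.19) 30 ['11110', '11110', '11110', '11110']
(0.47, -0.19) 60 ['11111', '11111', '11111', '11111']
(0.47, -0.19) 90 ['11111', '11111', '11111', '11111']
(0.47, -0.19) 120 ['11100', '11100', '11100', '11100']
(0.47, -0.19) 150 ['11000', '11000', '11100', '11100']
(0.47, -0.19) 180 ['11000', '11000', '11100', '11100']
(0.47, -0.19) 210 ['11110', '11110', '11110', '11110']
(0.47, -0.19) 240 ['11111', '11111', '11111', '11111']
(0.47, -0.19) 270 ['11111', '11111', '11111', '11111']
(0.47, -0.19) 300 ['11100', '11100', '11100', '11100']
(0.47, -0.19) 330 ['11100', '11100', '11000', '11000']
(0.4, -0.19) 0 ['11110', '11110', '11000', '11000']
(0.4, -0.19) 30 ['11111', '11111', '11111', '11111']
(0.4, -0.19) 60 ['11111', '11111', '11111', '11111']
(0.4, -0.19) 90 ['11111', '11111', '11111', '11111']
(0.4, -0.19) 120 ['11000', '11000', '11110', '11110']
(0.4, -0.19) 150 ['11000', '11000', '11100', '11100']
(0.4, -0.19) 180 ['11000', '11000', '11110', '11110']
(0.4, -0.19) 210 ['11111', '11111', '11111', '11111']
(0.4, -0.19) 240 [
[... 1450 characters left out ...]
0.1) 330 ['11100', '11100', '11000', '11000']
(0.47, -0.28) 0 ['11100', '11100', '11100', '11100']
(0.47, -0.28) 30 ['11110', '11110', '11111', '11111']
(0.47, -0.28) 60 ['11111', '11111', '11111', '11111']
(0.47, -0.28) 90 ['11111', '11111', '11110', '11110']
(0.47, -0.28) 120 ['11000', '11000', '11100', '11100']
(0.47, -0.28) 150 ['11000', '11000', '11000', '11000']
(0.47, -0.28) 180 ['11100', '11100', '11100', '11100']
(0.47, -0.28) 210 ['11111', '11111', '11110', '11110']
(0.47, -0.28) 240 ['11111', '11111', '11111', '11111']
(0.47, -0.28) 270 ['11110', '11110', '11111', '11111']
(0.47, -0.28) 300 ['11100', '11100', '11000', '11000']
(0.47, -0.28) 330 ['11000', '11000', '11000', '11000']
```

Run:
```python
from h import *
import json
reach([.44,.19,.27],down(np.pi/2))
W=camera_info('wrist');im=get_image('wrist')
np.savez('w1.npz',im=im,**W); cv2.imwrite('pics/w1.png',im[:,:,::-1])
reach([.40,-.18,.27],down(np.pi/2))
W=camera_info('wrist');im=get_image('wrist')
np.savez('w2.npz',im=im,**W); cv2.imwrite('pics/w2.png',im[:,:,::-1])
print(get_state()['time_s'])
```

```text
3.0667
```

View pics/w1.png

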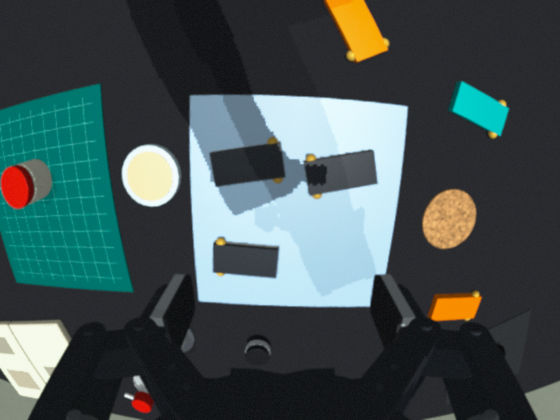

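View pics/w2.png

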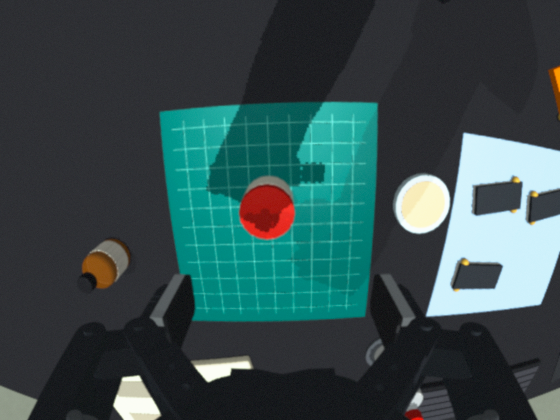

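The first wrist picture shows exactly three dark plates on the pad, at (247,165), (341,172) and (246,260), with the coaster at (449,219). The second shows the jar lid at (267,212). I'll rectify both pictures to top view for precise poses.

```bash
cat >> h.py <<'E'
def ortho(im,ci,z,x0,x1,y0,y1,res=.0005):
    # output rows: x decreasing downwards, cols: y decreasing to the right (view from above, x up, y left)
    xs=np.arange(x1,x0,-res);ys=np.arange(y1,y0,-res)
    Xg,Yg=np.meshgrid(xs,ys,indexing='ij');P=ci['pose']
    q=(np.stack([Xg,Yg,np.full_like(Xg,z)],-1)-P[:3,3])@P[:3,:3]
    a,b,c=q[...,0],-q[...,1],-q[...,2];r=np.hypot(a,b);k=np.arctan2(r,c)/np.maximum(r,1e-9)
    return cv2.remap(im,(ci['cx']+ci['fx']*a*k).astype(np.float32),(ci['cy']+ci['fy']*b*k).astype(np.float32),cv2.INTER_LINEAR)
E
python3 - <<'E'
from h import *
d=np.load('w1.npz');ci={k:d[k] for k in('fx','fy','cx','cy','pose')}
o=ortho(d['im'],ci,.016,.30,.68,.04,.36);cv2.imwrite('pics/o1.png',o[:,:,::-1])
d=np.load('w2.npz');ci={k:d[k] for k in('fx','fy','cx','cy','pose')}
o=ortho(d['im'],ci,.06,.30,.68,-.36,.0);cv2.imwrite('pics/o2.png',o[:,:,::-1])
E
```

```text
(no output)
```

View pics/o1.png

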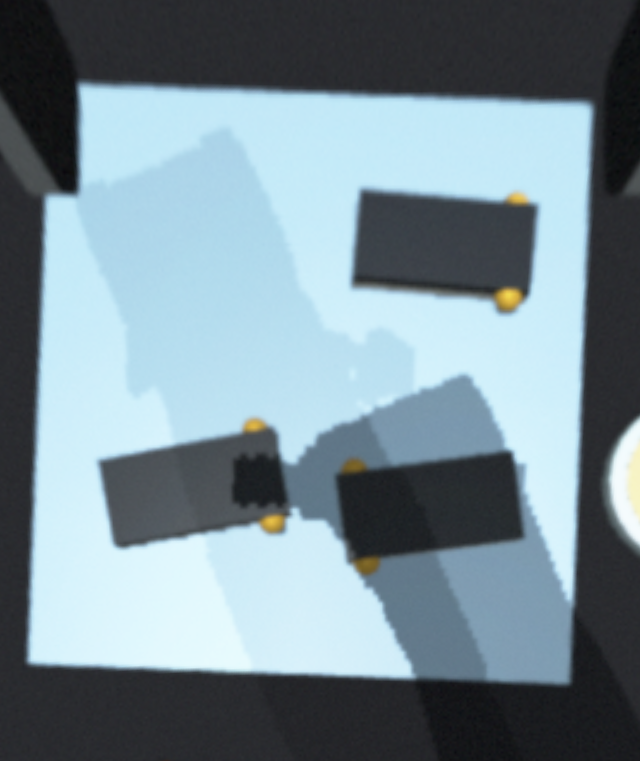

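View pics/o2.png

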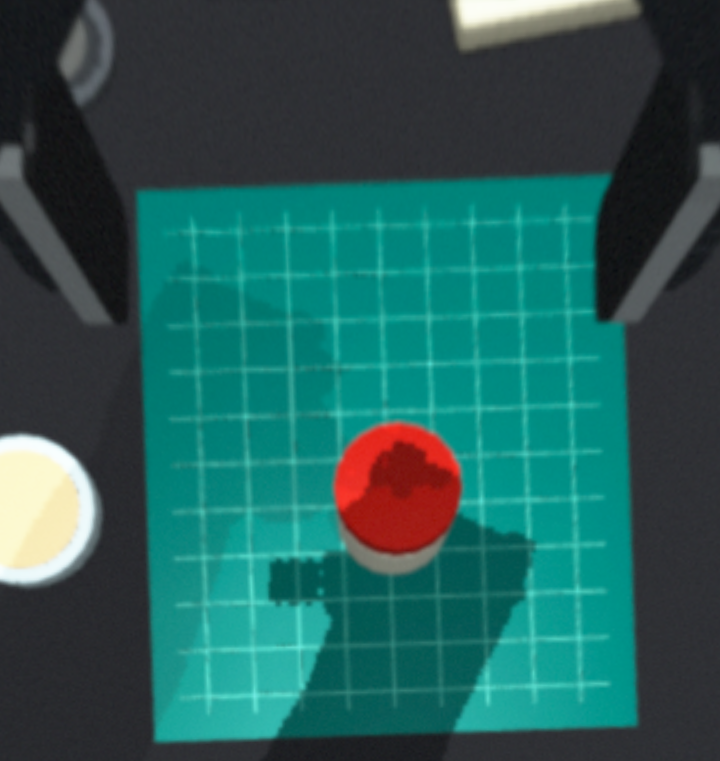

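Run:
```python
from h import *
np.set_printoptions(precision=4,suppress=True)
d=np.load('w2.npz');ci={k:d[k] for k in('fx','fy','cx','cy','pose')}
o=ci['pose'][:3,3]
P=[]
for u,v in [(137,190),(155,742),(637,725)]:
    p=np.array([.68-v*.0005,-u*.0005,.06]);t=(.003-o[2])/(p[2]-o[2]);P.append((o+t*(p-o))[:2])
P=np.array(P);print(P,np.linalg.norm(P[0]-P[1]),np.linalg.norm(P[1]-P[2]))
c=(P[0]+P[2])/2;e=P[0]-P[1];print('mat',c,np.degrees(np.arctan2(e[1],e[0])))
d=np.load('w1.npz');ci={k:d[k] for k in('fx','fy','cx','cy','pose')}
print('coaster',pix2plane(ci,449.5,219,.004,True), pix2plane(ci,150,176,.014,True))
hsv=cv2.cvtColor(d['im'],cv2.COLOR_RGB2HSV)
```

```text
[[ 0.6279 -0.0504]
 [ 0.3073 -0.0608]
 [ 0.3172 -0.3408]] 0.3207789247492388 0.2801257065292085
mat [ 0.4726 -0.1956] 1.8676788394341732
coaster [0.5033 0.4342 0.004 ] [0.4399 0.0145 0.014 ]
```

Run:
```python
from h import *
q=down(np.pi/2)
reach([.4365,-.1985,.13],q)
print(line_to([.4365,-.1985,.022],rate=.12,force_limit=12))
command_gripper(.0,40); print(get_state()['grip_width'])
line_to([.4365,-.1985,.24],rate=.2)
print(get_state()['grip_width'])
reach([.5035,.436,.24],q)
print(get_state()['grip_width'])
W=camera_info('wrist');im=get_image('wrist');cv2.imwrite('pics/w3.png',im[:,:,::-1])
line_to([.5035,.436,.06],rate=.15)
print(line_to([.5035,.436,.022],rate=.05,force_limit=4), get_state()['ee_pos'])
command_gripper(.085)
line_to([.5035,.436,.20],rate=.25)
s=get_state();print(s['time_s'])
W=camera_info('wrist');im=get_image('wrist');cv2.imwrite('pics/w4.png',im[:,:,::-1])
```

```text
False
0.06320096837922604
0.06313181644177429
0.06308059897536598
True [0.50269936 0.43529622 0.02393867]
11.8833
```

View pics/w4.png

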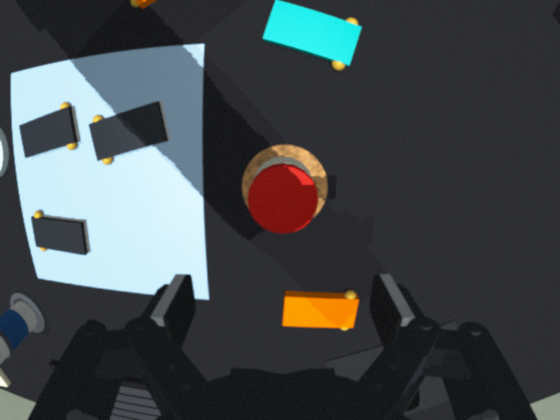

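The jar lid at (283,198) sits over the coaster at (285,187), upright. Next I'll check the flip poses (joint solutions) before touching the plates.

```bash
cat >> h.py <<'E'
Zv=np.array([0,0,1.])
def tl(psi,lean,sgn):
    X=np.array([np.cos(psi),np.sin(psi),0]);Y=np.cross(Zv,X)
    z=-Zv*np.cos(lean)-X*np.sin(lean)
    return quat(z,Y*sgn),z,X
def pose(stud,psi,lean_deg,sgn,delta):
    q,z,X=tl(psi,np.radians(lean_deg),sgn); return np.asarray(stud)+delta*z,q
MAT=np.array([.4726,-.1956]);MYAW=np.radians(1.87)
def m2w(x,y):
    c,s=np.cos(MYAW),np.sin(MYAW);return MAT+np.array([c*x-s*y,s*x+c*y])
def pix2w1(u,v): return np.array([.68-v*.0005,.36-u*.0005])
PL={'C':(np.array([.5595,.137]),np.array([-.09,-.996])),
    'B':(np.array([.436,.263]),np.array([.186,-.982])),
    'A':(np.array([.427,.145]),np.array([-.137,.991]))}
E
python3 - <<'E'
from h import *
np.set_printoptions(precision=2,suppress=True)
st=m2w(-.05,.0)
print(st)
for n,(c,e) in PL.items():
    psi=np.arctan2(-e[1],-e[0]); s=[*(c+.035*e),.009]
    print(n,'pick',np.degrees(psi),solve_ik(*pose(s,psi,-5,1,.014)),solve_ik(*pose(np.array(s)+[0,0,.2],psi,-5,1,.014)))
for deg in (60,75,90,240,255,270):
    p=np.radians(deg)
    for L,sg in((85,1),(-85,-1)):
        for z in(.083,.2):
            X=np.array([np.cos(p),np.sin(p),0])
            print(deg,L,z,solve_ik(*pose([*st,z],p,L,sg,.014)),'backed',solve_ik(*pose(np.array([*st,z])+X*.07*np.sign(L),p,L,sg,.014)))
for deg in range(0,360,45):
    print('place',deg,solve_ik(*pose([*m2w(.085,0),.01],np.radians(deg),5,-1,.014)))
E
```

```text
[ 0.42 -0.2 ]
C pick 84.83669318562646 [ 0.14  0.52 -0.42  0.61  0.09 -1.34] [ 0.14  0.33 -0.13  1.08  0.09 -1.34]
B pick 100.72530195331504 [ 0.42  0.43 -0.59  0.52  0.08 -1.33] [ 0.42  0.22 -0.3   1.04  0.08 -1.33]
A pick -82.12907950030998 [ 0.46  0.41 -0.64  0.55 -0.08  1.89] [ 0.46  0.19 -0.34  1.07 -0.08  1.89]
60 85 0.083 [ 0.12  1.11 -0.11  1.78 -0.93 -0.12] backed [ 0.21  1.16  0.04  1.89 -0.84 -0.1 ]
60 85 0.2 [ 0.12  0.94 -0.12  1.93 -0.93 -0.12] backed [ 0.21  1.    0.02  2.04 -0.84 -0.1 ]
60 -85 0.083 [-1.04  1.07 -0.24  1.65  1.05  0.15] backed [-1.15  1.11 -0.13  1.76  0.94  0.12]
60 -85 0.2 [-1.04  0.89 -0.26  1.82  1.05  0.15] backed [-1.15  0.93 -0.14  1.92  0.94  0.12]
75 85 0.083 [ 0.19  1.05 -0.32  1.58 -1.11 -0.18] backed [ 0.31  1.08 -0.21  1.69 -1.   -0.14]
75 85 0.2 [ 0.19  0.86 -0.33  1.75 -1.11 -0.18] backed [ 0.31  0.9  -0.23  1.85 -1.   -0.14]
75 -85 0.083 [-0.96  1.13 -0.04  1.84  0.87  0.1 ] backed [-1.04  1.19  0.13  1.96  0.78  0.09]
75 -85 0.2 [-0.96  0.97 -0.05  1.99  0.87  0.1 ] backed [-1.04  1.03  0.11  2.1   0.78  0.09]
90 85 0.083 [ 0.25  0.98 
[... 980 characters left out ...]
[ 0.31  0.9  -0.23  1.85 -1.   -0.14]
270 85 0.083 [-0.87  1.2   0.16  1.99  0.7   0.07] backed None
270 85 0.2 None backed None
270 -85 0.083 [ 0.25  0.98 -0.54  1.28 -1.31 -0.33] backed [ 0.4   1.02 -0.47  1.44 -1.16 -0.2 ]
270 -85 0.2 [ 0.25  0.77 -0.55  1.48 -1.31 -0.33] backed [ 0.4   0.81 -0.48  1.63 -1.16 -0.2 ]
place 0 [-0.32  0.61 -0.24  0.81 -0.03  2.82]
place 45 [-0.29  0.58 -0.29  0.74 -0.08  2.06]
place 90 [-0.29  0.54 -0.36  0.64 -0.08  1.28]
place 135 [-0.31  0.52 -0.42  0.55 -0.04  0.47]
place 180 [-0.35  0.51 -0.43  0.55  0.03 -0.35]
place 225 [-0.37  0.54 -0.38  0.62  0.08 -1.16]
place 270 [-0.38  0.58 -0.3   0.73  0.08 -1.95]
place 315 [-0.35  0.61 -0.24  0.8   0.04 -2.71]
```

Run:
```python
from h import *
np.set_printoptions(precision=4,suppress=True)
c,e=PL['C'];psi=np.arctan2(-e[1],-e[0]);s=np.array([*(c+.035*e),.009])
command_gripper(.072,60)
p,q=pose(s+[0,0,.11],psi,-5,1,0);reach(p,q)
p,q=pose(s,psi,-5,1,0)
p[2]=.012;line_to(p,q,rate=.12)
im=get_image('wrist');cv2.imwrite('pics/w5.png',im[:,:,::-1])
p[2]=-.015;print(line_to(p,q,rate=.02,force_limit=3))
st=get_state();print(st['ee_pos'],st['ft_force'],st['time_s'],st['grip_width'])
```

```text
True
[ 0.5563  0.1021 -0.0057] [-0.2292 -0.1874  4.5019] 15.9917 0.07191355854008072
```

View pics/w5.png

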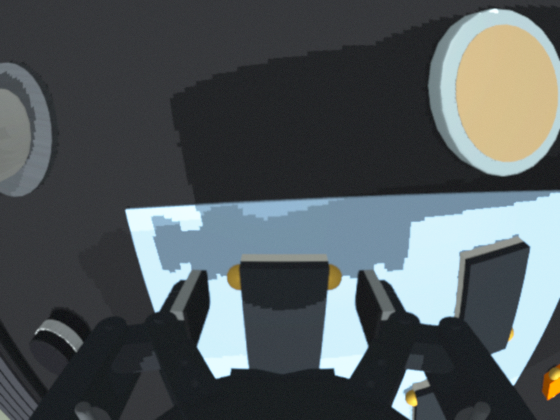

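The studs at (236,276) and (335,276) sit centred between the pads. I'll grip plate C and lift it.

Run:
```python
from h import *
np.set_printoptions(precision=4,suppress=True)
c,e=PL['C'];psi=np.arctan2(-e[1],-e[0])
s=get_state();p=s['ee_pos'].copy();p[2]=-.001;line_to(p,rate=.03)
command_gripper(0,60);print(get_state()['grip_width'],get_state()['ee_pos'],get_state()['ft_force'])
p[2]=.16;line_to(p,rate=.12)
print(get_state()['grip_width'],get_state()['time_s'])
cv2.imwrite('pics/w6.png',get_image('wrist')[:,:,::-1])
stn=m2w(-.05,0);psi=np.radians(70)
p,q=pose([*stn,.17],psi,85,1,.010);reach(p,q)
print(get_state()['grip_width'],get_state()['time_s'])
cv2.imwrite('pics/w7.png',get_image('wrist')[:,:,::-1]);cv2.imwrite('pics/s7.png',get_image('side')[:,:,::-1])
```

```text
0.05589919489460406 [ 0.5562  0.102  -0.0002] [-1.3264 -1.3868  7.3268]
0.05553672180777789 18.125
0.05596572995041386 19.3833
```

View pics/w7.png

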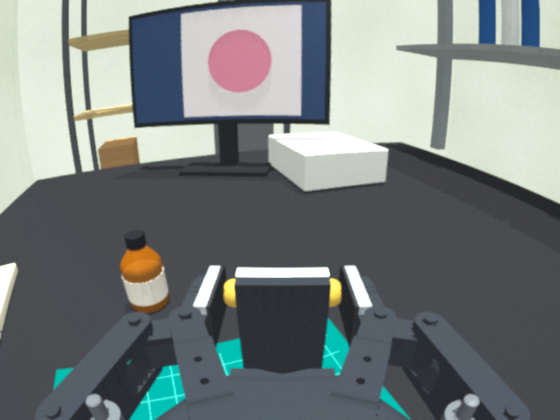

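View pics/s7.png

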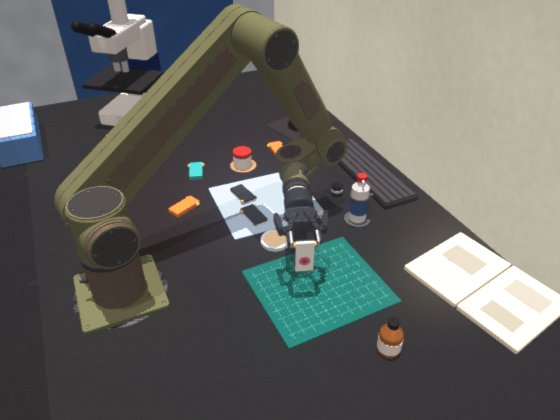

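Plate C hangs upright in the grip with its white face outward (side view 304,257). Now I'll stand it on the mat and release.

Run:
```python
from h import *
np.set_printoptions(precision=4,suppress=True)
stn=m2w(-.05,0);psi=np.radians(70);X=tl(psi,0,1)[2]
p,q=pose([*stn,.092],psi,85,1,.010);line_to(p,q,rate=.12)
p[2]=.074;print(line_to(p,q,rate=.02,force_limit=2.5),get_state()['ee_pos'],get_state()['ft_force'])
cv2.imwrite('pics/s8.png',get_image('side')[150:350,200:420,::-1])
command_gripper(.074);
_,z,_=tl(psi,np.radians(85),1)
p=get_state()['ee_pos']-z*.07;line_to(p,q,rate=.12)
cv2.imwrite('pics/w8.png',get_image('wrist')[:,:,::-1]);print(get_state()['time_s'])
im=get_image('side')[150:350,200:420,::-1];cv2.imwrite('pics/s9.png',cv2.resize(im,None,fx=3,fy=3))
```

```text
True [ 0.4194 -0.2067  0.0853] [-0.2635 -0.6394  4.2694]
21.9083
```

View pics/w8.png

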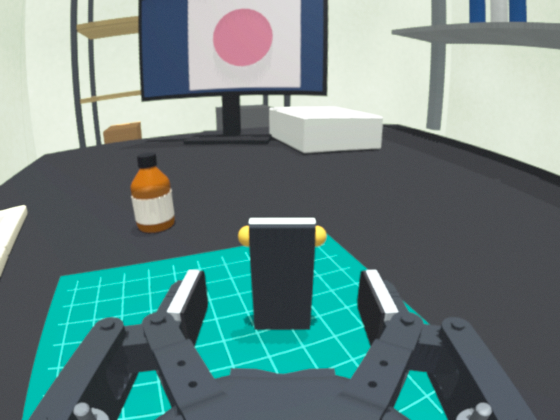

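View pics/s9.png

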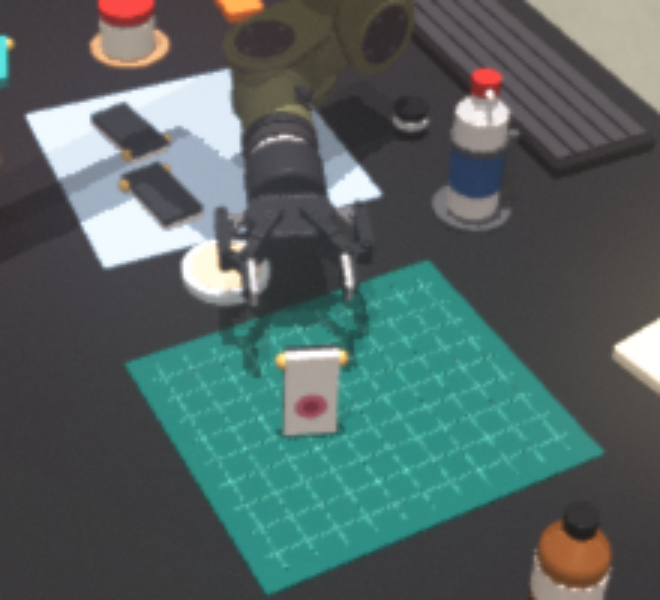

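Plate C stands alone on the mat (wrist view 282,275). I'll regrip it from the white side.

```bash
cat >> h.py <<'E'
def snap(n,cam='wrist',crop=None,f=1):
    im=get_image(cam)[:,:,::-1]
    if crop: im=im[crop[0]:crop[1],crop[2]:crop[3]]
    cv2.imwrite(f'pics/{n}.png',cv2.resize(im,None,fx=f,fy=f) if f!=1 else im)
E
python3 - <<'E'
from h import *
np.set_printoptions(precision=4,suppress=True)
stn=m2w(-.05,0);psi=np.radians(70);X=tl(psi,0,1)[2]
p=get_state()['ee_pos'];p[2]=.24;line_to(p,rate=.25)
_,z,_=tl(psi,np.radians(-85),-1)
S=np.array([*stn,.083])
p,q=pose(S+[0,0,.14]-z*.075,psi,-85,-1,.010);reach(p,q)
p,q=pose(S-z*.075,psi,-85,-1,.010);print(line_to(p,q,rate=.2,force_limit=10))
snap('w10');snap('s10','side',(100,350,150,430),2)
p,q=pose(S,psi,-85,-1,.010);print(line_to(p,q,rate=.06,force_limit=4))
snap('w11');print(get_state()['ee_pos'],get_state()['time_s'])
E
```

```text
False
False
[ 0.426  -0.1883  0.0821] 26.6583
```

View pics/s10.png

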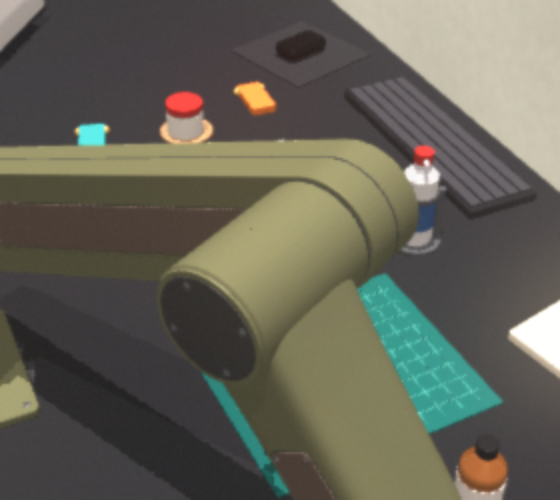

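View pics/w11.png

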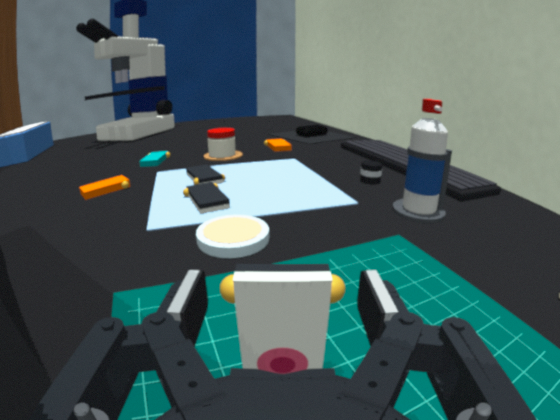

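Run:
```python
from h import *
np.set_printoptions(precision=4,suppress=True)
command_gripper(0,60);print(get_state()['grip_width'])
p=get_state()['ee_pos'];p[2]=.2;line_to(p,rate=.15)
print(get_state()['grip_width'])
psi=np.pi/2+MYAW;X=tl(psi,0,1)[2]
S=np.array([*(m2w(.085,-.06)+.035*X[:2]),.0105])
p,q=pose(S+[0,0,.12],psi,5,-1,.010);reach(p,q)
print(get_state()['grip_width'],get_state()['time_s']);snap('w12');snap('s12','side',(200,400,200,480),2)
```

```text
0.05535221582323257
0.05546032711278025
0.05558369838415349 28.925
```

View pics/w12.png

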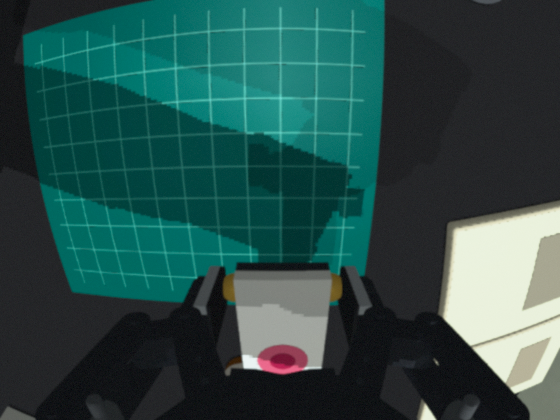

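View pics/s12.png

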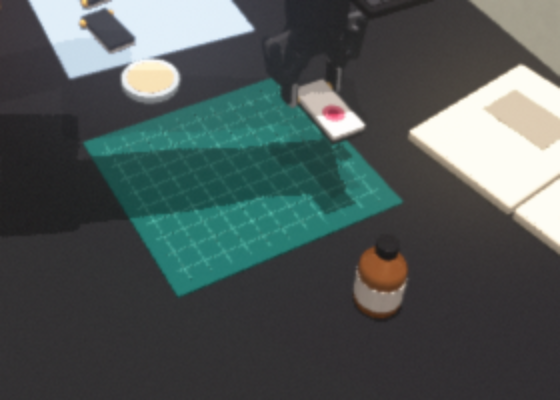

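The plate is now white face up, studs gripped, over the far part of the mat (side crop 332,110). Lower and release.

Run:
```python
from h import *
np.set_printoptions(precision=4,suppress=True)
psi=np.pi/2+MYAW;X=tl(psi,0,1)[2]
S=np.array([*(m2w(.085,-.06)+.035*X[:2]),.0105])
p,q=pose(S+[0,0,.015],psi,5,-1,.010);line_to(p,q,rate=.12)
p,q=pose(S,psi,5,-1,.010);print(line_to(p,q,rate=.03,force_limit=10),get_state()['ee_pos'],get_state()['ft_force'],p)
command_gripper(.072)
_,z,_=tl(psi,np.radians(5),-1)
p=get_state()['ee_pos']-z*.12;line_to(p,rate=.2)
print(get_state()['time_s']);snap('w13');snap('s13','side',(200,400,200,480),2)
```

```text
True [ 0.5584 -0.2186  0.0009] [0.2773 0.6526 3.8632] [ 0.5584 -0.2187  0.0005]
31.625
```

View pics/w13.png

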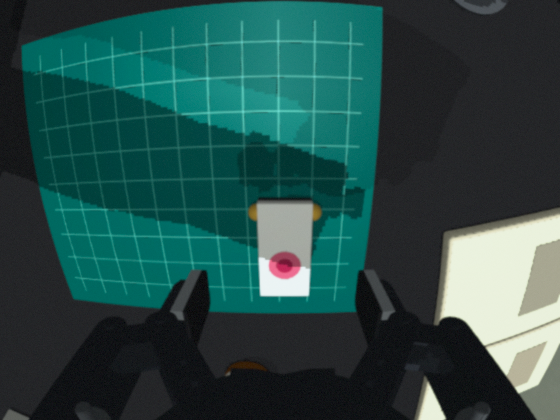

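View pics/s13.png

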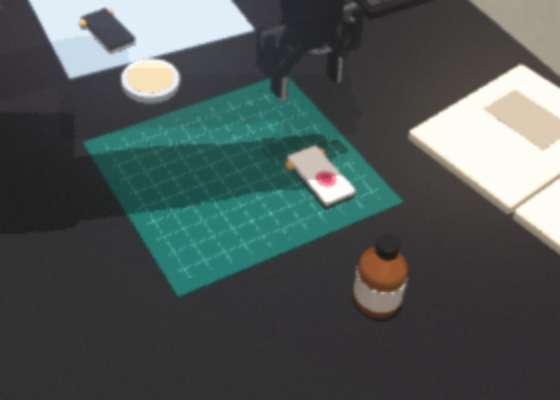

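Plate C lies flat, white up, at about (285,248) in the wrist view. Before plate B I'll look at the pad again.

Run:
```python
from h import *
p=get_state()['ee_pos'];p[2]=.2;line_to(p,rate=.3)
reach([.42,.19,.25],down(np.pi/2))
W=camera_info('wrist');im=get_image('wrist')
cv2.imwrite('pics/o3.png',ortho(im,W,.016,.30,.68,.04,.36)[:,:,::-1]);cv2.imwrite('pics/w14.png',im[:,:,::-1])
print(get_state()['time_s'])
```

```text
33.75
```

View pics/o3.png

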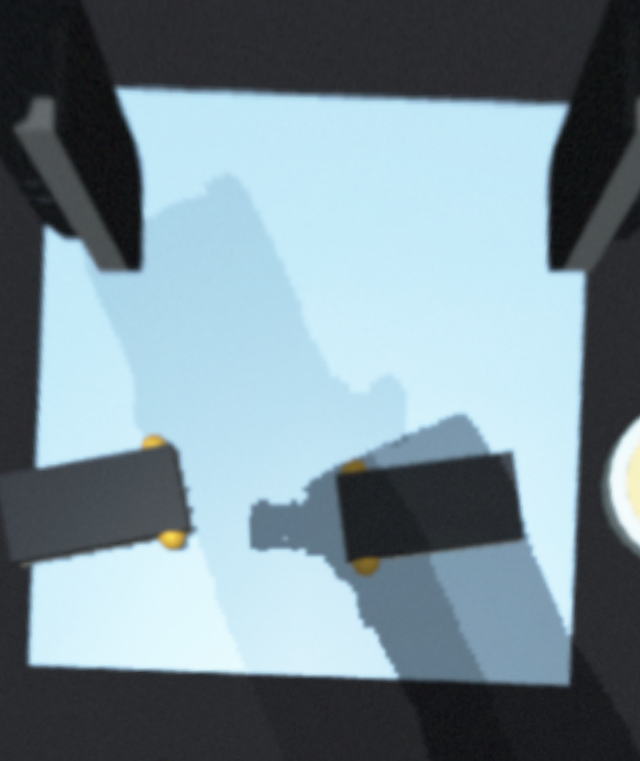

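View pics/w14.png

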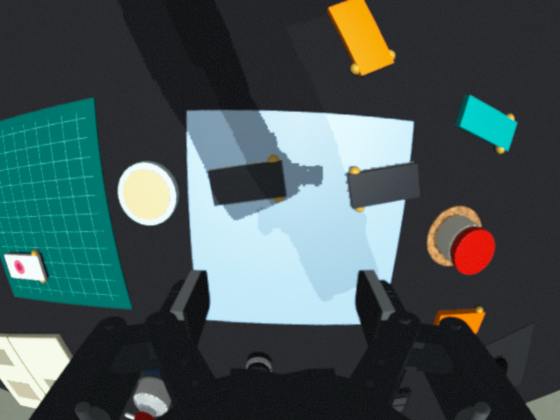

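Plate B was knocked about 50 mm outward, so its studs are now at (153,441) and (173,540) in the ortho view, still on the pad. Plate A is unchanged. The rest goes into functions, run with the updated pose.

```bash
cat >> h.py <<'E'
def pick(s,psi,tag):
    s=np.array(s)
    command_gripper(.072,60)
    p,q=pose(s+[0,0,.11],psi,-5,1,0);reach(p,q)
    p,q=pose(s,psi,-5,1,0);p[2]=.012;print('d1',line_to(p,q,rate=.12,force_limit=6))
    snap(tag);p[2]=.0005;print('d2',line_to(p,q,rate=.03,force_limit=5))
    command_gripper(0,60);st=get_state();print(st['grip_width'],st['ft_force'])
    p=st['ee_pos'];p[2]=.16;line_to(p,rate=.12)
def stand(stn,psi,d=.0085):
    p,q=pose([*stn,.17],psi,85,1,d);reach(p,q);print('w',get_state()['grip_width'],get_state()['time_s'])
def stand2(stn,psi,d=.0085):
    p,q=pose([*stn,.092],psi,85,1,d);line_to(p,q,rate=.12)
    p[2]=.074;print(line_to(p,q,rate=.02,force_limit=2.5),get_state()['ee_pos'])
    command_gripper(.074);_,z,_=tl(psi,np.radians(85),1)
    line_to(get_state()['ee_pos']-z*.07,q,rate=.12)
def regrip1(stn,psi):
    p=get_state()['ee_pos'];p[2]=.24;line_to(p,rate=.25)
    _,z,_=tl(psi,np.radians(-85),-1);S=np.array([*stn,.083])
    p,q=pose(S+[0,0,.14]-z*.075,psi,-85,-1,.010);reach(p,q)
    p,q=pose(S-z*.075,psi,-85,-1,.010);print(line_to(p,q,rate=.2,force_limit=10))
    p,q=pose(S,psi,-85,-1,.010);print(line_to(p,q,rate=.06,force_limit=4))
def regrip2(cen,psi=np.pi/2+MYAW):
    command_gripper(0,60);print(get_state()['grip_width'])
    p=get_state()['ee_pos'];p[2]=.2;line_to(p,rate=.15)
    X=tl(psi,0,1)[2];S=np.array([*(np.array(cen)+.035*X[:2]),.0105])
    p,q=pose(S+[0,0,.12],psi,5,-1,.010);reach(p,q);print('w',get_state()['grip_width'],get_state()['time_s'])
def place(cen,psi=np.pi/2+MYAW):
    X=tl(psi,0,1)[2];S=np.array([*(np.array(cen)+.035*X[:2]),.0105])
    p,q=pose(S+[0,0,.015],psi,5,-1,.010);line_to(p,q,rate=.12)
    p,q=pose(S,psi,5,-1,.010);print(line_to(p,q,rate=.03,force_limit=10),get_state()['ee_pos'],p)
    command_gripper(.072);_,z,_=tl(psi,np.radians(5),-1)
    line_to(get_state()['ee_pos']-z*.12,rate=.2)
E
python3 - <<'E'
from h import *
e=np.array([.158,-.988]);psi=np.arctan2(-e[1],-e[0])
pick([.435,.2785,.009],psi,'w15')
stand(m2w(-.05,0),np.radians(70))
snap('w16');snap('s16','side',(150,350,200,480),2)
E
```

```text
d1 False
d2 False
0.05531468718098081 [-1.77720874 -1.52595183  8.02992044]
w 0.05547117724985512 40.5333
```

View pics/w15.png

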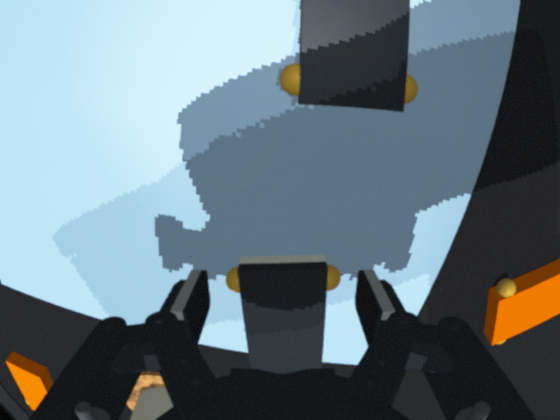

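View pics/w16.png

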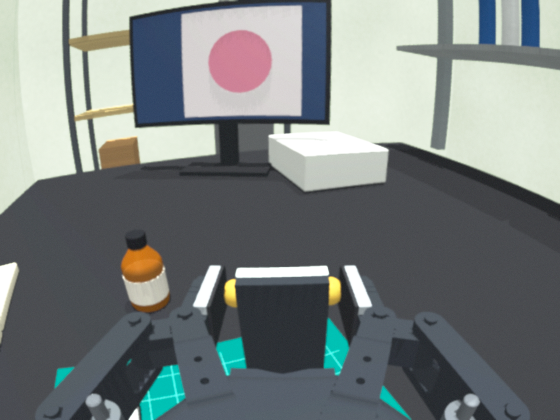

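View pics/s16.png

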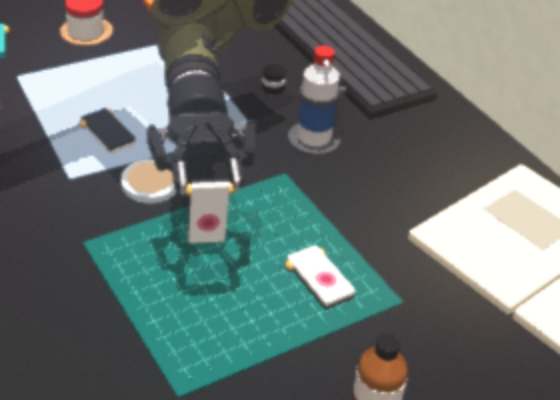

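Same picture as with C: plate B hangs upright (side crop 208,213). Stand it and regrip, with a look before closing.

Run:
```python
from h import *
stn=m2w(-.05,0);psi=np.radians(70)
stand2(stn,psi);snap('w17')
regrip1(stn,psi);snap('w18');print(get_state()['time_s'])
a=cv2.imread('pics/w17.png');b=cv2.imread('pics/w18.png');cv2.imwrite('pics/ab.png',cv2.resize(np.hstack([a,b]),(800,300)))
```

```text
True [ 0.41985115 -0.20529601  0.08659841]
False
False
47.575
```

View pics/ab.png

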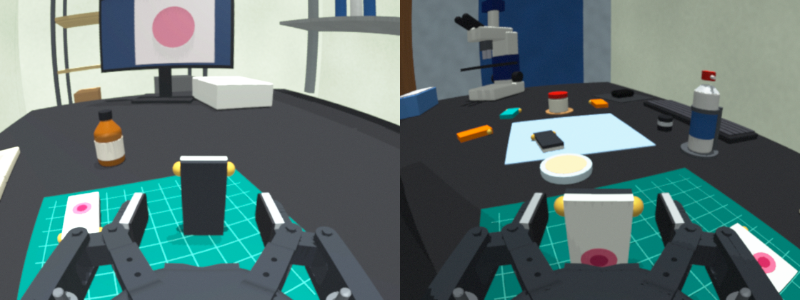

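Plate B stood up, and its studs at (560,206) and (640,206) are between the pads. Turn it and place it at the second spot.

Run:
```python
from h import *
cen=m2w(.085,.06)
regrip2(cen);snap('w19');snap('s19','side',(150,350,200,480),2)
```

```text
0.055339848037146484
w 0.055537171631678435 50.0083
```

View pics/s19.png

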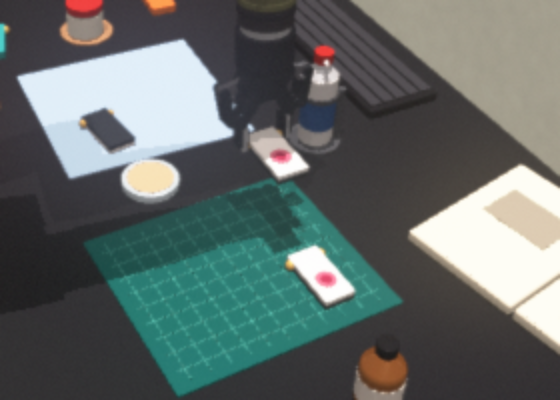

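Run:
```python
from h import *
place(m2w(.085,.06))
p=get_state()['ee_pos'];p[2]=.22;line_to(p,rate=.3)
snap('w20');snap('s20','side',(150,350,200,480),2)
reach([.42,.19,.25],down(np.pi/2))
W=camera_info('wrist');im=get_image('wrist')
cv2.imwrite('pics/o4.png',ortho(im,W,.016,.30,.68,.04,.36)[:,:,::-1]);print(get_state()['time_s'])
```

```text
True [ 0.55456023 -0.09871871  0.00170546] [ 5.54483146e-01 -9.87479782e-02  5.38053019e-04]
54.4833
```

View pics/s20.png

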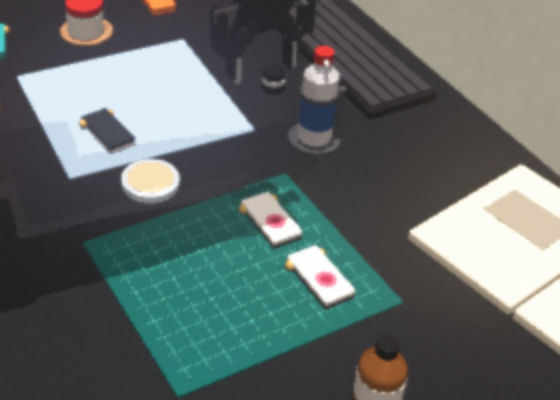

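View pics/o4.png

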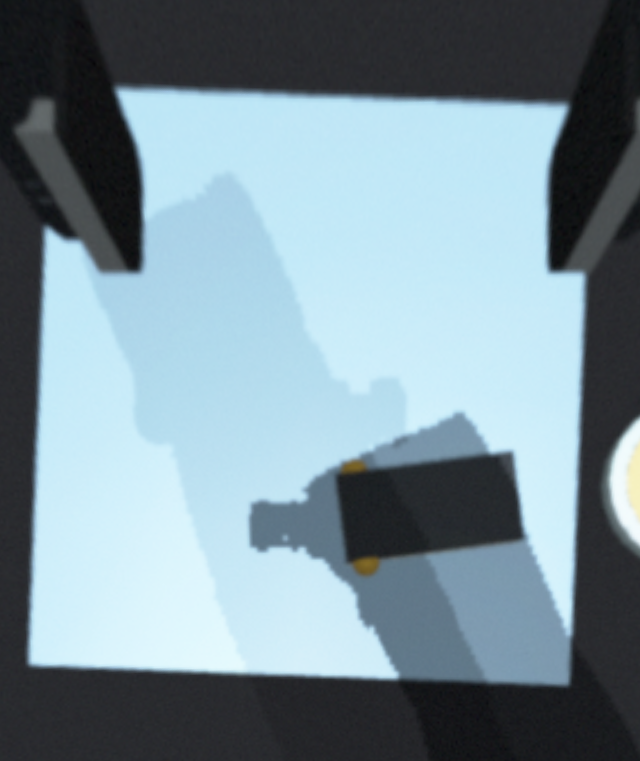

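Both placed plates lie flat and apart (side crop 270,218 and 320,275). Plate A has not moved: studs (353,467) and (366,566) in the ortho view.

Run:
```python
from h import *
e=np.array([-.137,.991]);psi=np.arctan2(-e[1],-e[0])
pick([.422,.180,.009],psi,'w21')
p=get_state()['ee_pos'];p[2]=.22;line_to(p,rate=.2)
stand(m2w(-.05,0),np.radians(70))
snap('w22');snap('s22','side',(150,350,200,480),2)
a=cv2.imread('pics/w21.png');b=cv2.imread('pics/w22.png');cv2.imwrite('pics/ab2.png',cv2.resize(np.hstack([a,b]),(800,300)))
```

```text
d1 False
d2 False
0.05606394050285346 [-2.0286876   0.1351374   8.60467729]
w 0.05548149886673624 61.6583
```

View pics/ab2.png

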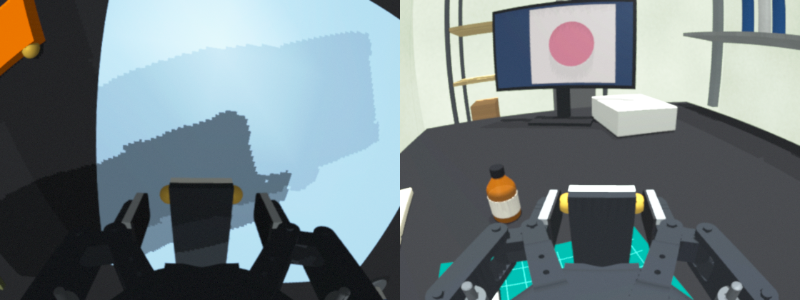

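View pics/s22.png

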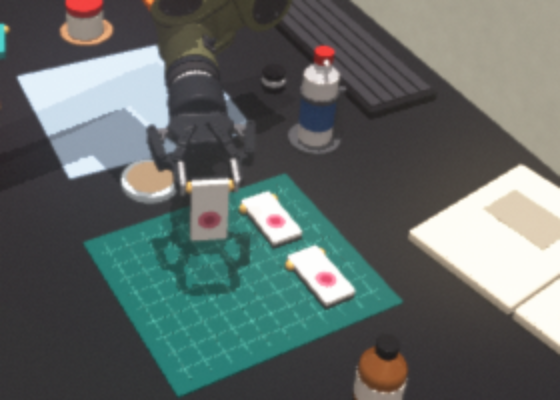

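Run:
```python
from h import *
stn=m2w(-.05,0);psi=np.radians(70)
stand2(stn,psi);snap('w23')
regrip1(stn,psi);snap('w24');print(get_state()['time_s'])
a=cv2.imread('pics/w23.png');b=cv2.imread('pics/w24.png');cv2.imwrite('pics/ab3.png',cv2.resize(np.hstack([a,b]),(800,300)))
```

```text
True [ 0.41993315 -0.20538216  0.08167683]
False
False
68.8417
```

View pics/ab3.png

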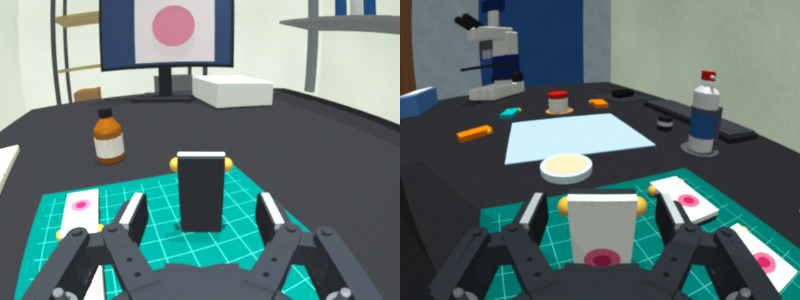

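Plate A stands and its studs are between the pads; turn and place at (-0.05, 0) in the mat frame.

Run:
```python
from h import *
cen=m2w(-.06,0)
regrip2(cen);snap('w25')
place(cen)
p=get_state()['ee_pos'];p[2]=.2;line_to(p,rate=.3)
reach([.38,-.18,.30],down(np.pi/2));snap('w26');snap('s26','side',(130,380,200,480),2);W=camera_info('wrist');im=get_image('wrist')
cv2.imwrite('pics/o5.png',ortho(im,W,.017,.28,.66,-.36,.0)[:,:,::-1])
print(get_state()['time_s'])
```

```text
0.055640875601414085
w 0.05523799006210194 71.15
True [ 0.41143977 -0.16335028  0.00061086] [ 0.41151828 -0.16344764  0.00053805]
75.8667
```

View pics/o5.png

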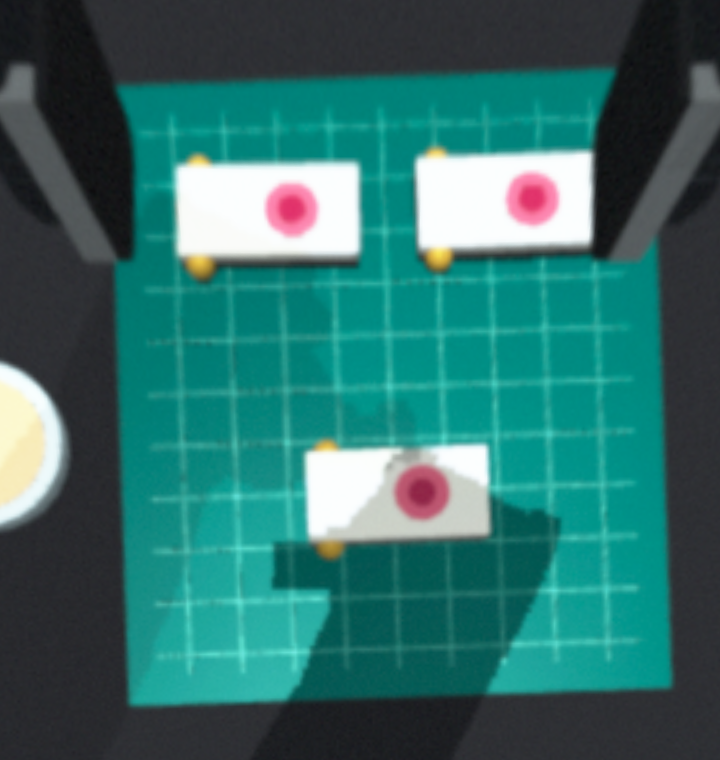

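View pics/s26.png

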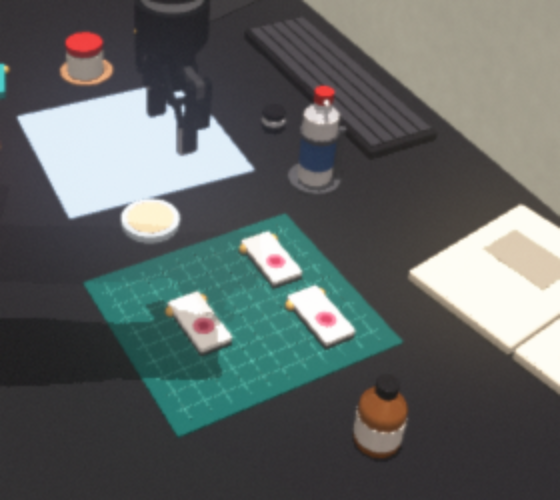

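View pics/w26.png

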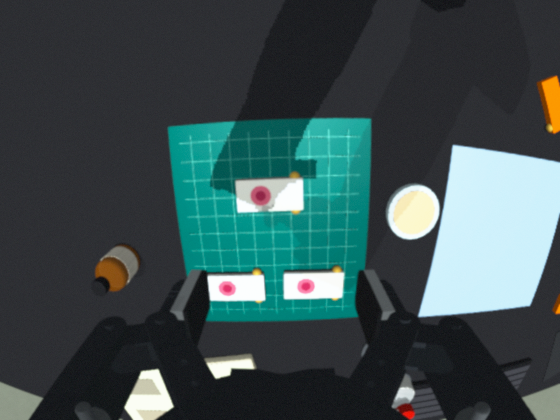

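All three plates lie flat, white up, apart and well inside the mat (ortho view 268,210 / 505,200 / 398,493). Next, locate the cap.

Run:
```python
from h import *
np.set_printoptions(precision=4,suppress=True)
p=get_state()['ee_pos'];p[2]=.35;line_to(p,rate=.3)
command_gripper(0,40)
reach([.62,.0,.30],down(np.pi/2))
W=camera_info('wrist');im=get_image('wrist')
o=ortho(im,W,.163,.62,.80,-.08,.10,.0004);cv2.imwrite('pics/o6.png',o[:,:,::-1])
hsv=cv2.cvtColor(o,cv2.COLOR_RGB2HSV);m=((hsv[...,0]<8)|(hsv[...,0]>172))&(hsv[...,1]>150)&(hsv[...,2]>60)
v,u=np.nonzero(m);print(len(u),.80-.0004*v.mean(),.10-.0004*u.mean(),(u.max()-u.min())*.4,(v.max()-v.min())*.4)
C=camera_info('side');im=get_image('side');snap('s27','side',(150,250,320,420),5)
C2=camera_info('scene');snap('c27','scene',(200,300,170,270),5)
cv2.imwrite('pics/w27.png',get_image('wrist')[:,:,::-1]);print(get_state()['time_s'])
```

```text
<stdin>:9: RuntimeWarning: Mean of empty slice.
  ret = ret.dtype.type(ret / rcount)
Traceback (most recent call last):
ValueError: zero-size array to reduction operation maximum which has no identity
```

View pics/o6.png

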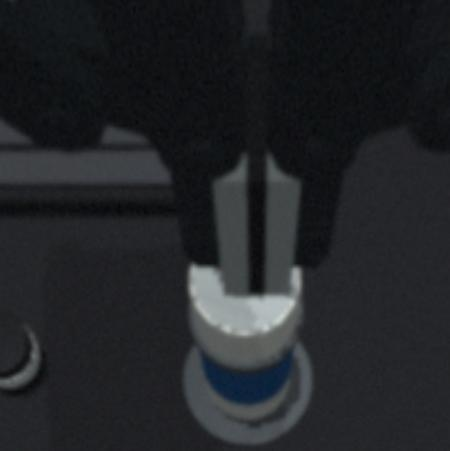

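The shut fingers hide the cap; step back and look again.

Run:
```python
from h import *
np.set_printoptions(precision=4,suppress=True)
reach([.62,.10,.30],down(np.pi/2))
W=camera_info('wrist');im=get_image('wrist');cv2.imwrite('pics/w27.png',im[:,:,::-1])
o=ortho(im,W,.163,.62,.80,-.08,.10,.0004);cv2.imwrite('pics/o6.png',o[:,:,::-1])
C=camera_info('side');snap('s27','side',(150,250,320,420),5)
snap('c27','scene',(200,300,170,270),5)
print(get_state()['time_s'])
hsv=cv2.cvtColor(o,cv2.COLOR_RGB2HSV);m=((hsv[...,0]<8)|(hsv[...,0]>172))&(hsv[...,1]>150)&(hsv[...,2]>60)
v,u=np.nonzero(m)
if len(u):print(len(u),.80-.0004*v.mean(),.10-.0004*u.mean(),(u.max()-u.min())*.4,(v.max()-v.min())*.4)
```

```text
78.7083
5014 0.7065741523733546 0.004691025129637011 30.8 34.800000000000004
```

View pics/o6.png

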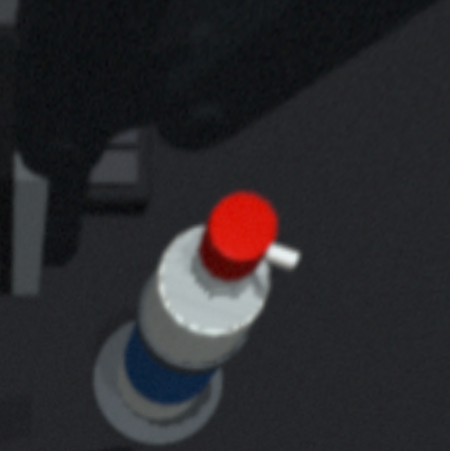

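View pics/s27.png

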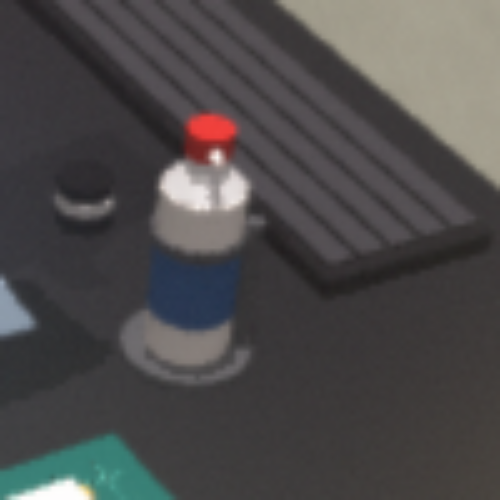

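View pics/c27.png

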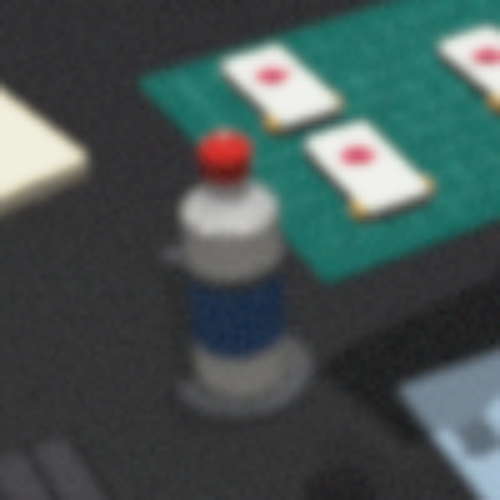

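The cap top centre is at (243,227) in the ortho view, 28 mm across as described, giving (0.709, 0.003). Press it.

Run:
```python
from h import *
np.set_printoptions(precision=4,suppress=True)
q=down(np.pi/2)
reach([.709,.003,.22],q)
line_to([.709,.003,.172],q,rate=.1)
snap('s28a','side',(150,250,320,420),5)
print(get_state()['ft_force'])
print(line_to([.709,.003,.150],q,rate=.015,force_limit=11))
s=get_state();print(s['ee_pos'],s['ft_force']);pause(.15);print(get_state()['ft_force'],get_state()['ee_pos'])
snap('s28','side',(150,250,320,420),5)
line_to([.709,.003,.24],q,rate=.1)
reach([.55,.10,.32],q)
snap('s29','side',None,1);snap('w29');print(get_state()['time_s'],get_state()['ft_force'])
a=cv2.imread('pics/s28.png');b=cv2.imread('pics/s28a.png');cv2.imwrite('pics/ab4.png',cv2.resize(np.hstack([b,a]),(800,400)))
```

```text
[ 0.702  -0.7642  0.1919]
True
[0.709  0.003  0.1555] [-1.5201  0.2125  4.6743]
[-1.3397  0.1107  5.6067] [0.709  0.0029 0.1555]
83.2917 [ 0.7881 -0.495  -0.3853]
```

View pics/ab4.png

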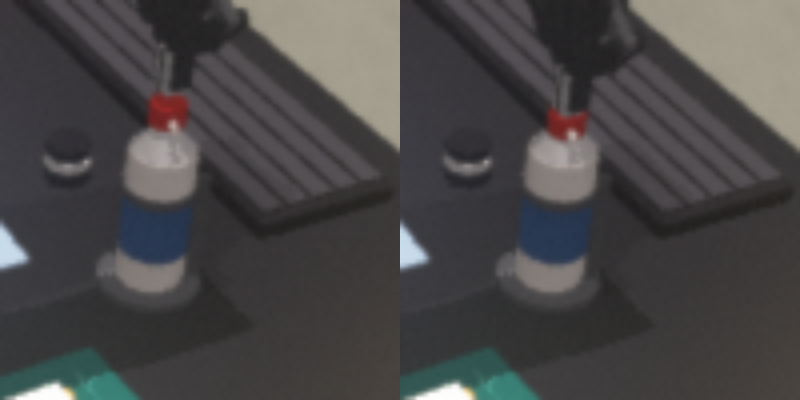

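View pics/s29.png

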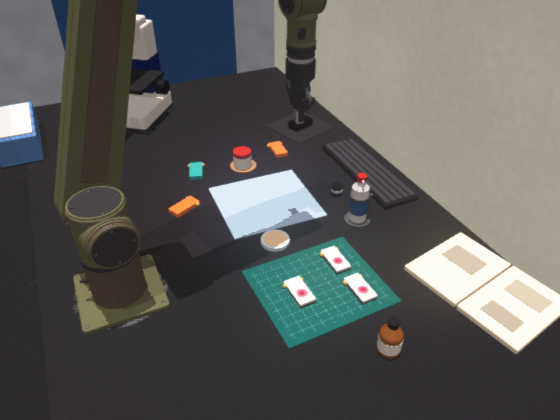

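View pics/w29.png

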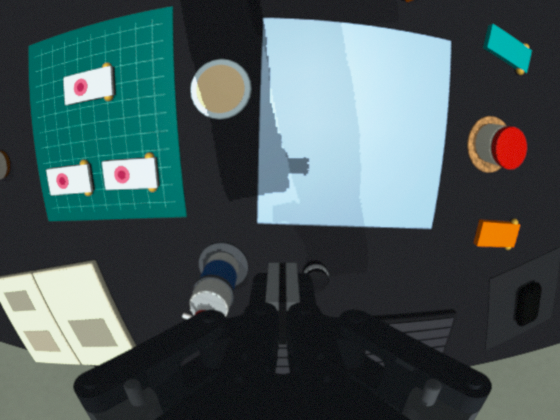

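The first press stopped at 7.5 mm nominal depth, holding 5.6 N, which is close to the 6.5 mm threshold. I'll press again, more firmly, to be sure.

Run:
```python
from h import *
np.set_printoptions(precision=4,suppress=True)
q=down(np.pi/2)
reach([.709,.003,.22],q)
line_to([.709,.003,.170],q,rate=.1)
print(line_to([.709,.003,.1535],q,rate=.015,force_limit=22))
for _ in range(3):
    pause(.1);s=get_state();print(s['ee_pos'],s['ft_force'])
line_to([.709,.003,.24],q,rate=.1)
reach([.50,.12,.32],q);pause(.5)
snap('s30','side',(130,330,200,420),3);snap('w30');print(get_state()['time_s'],get_state()['ft_force'])
```

```text
False
[0.7091 0.0029 0.155 ] [-2.2993 -0.2097  8.9667]
[0.7092 0.003  0.1551] [-2.2765 -0.1799  7.3769]
[0.7091 0.0029 0.155 ] [-2.7046  0.0806  9.55  ]
88.9583 [-0.9547 -0.3394  0.2769]
```

View pics/s30.png

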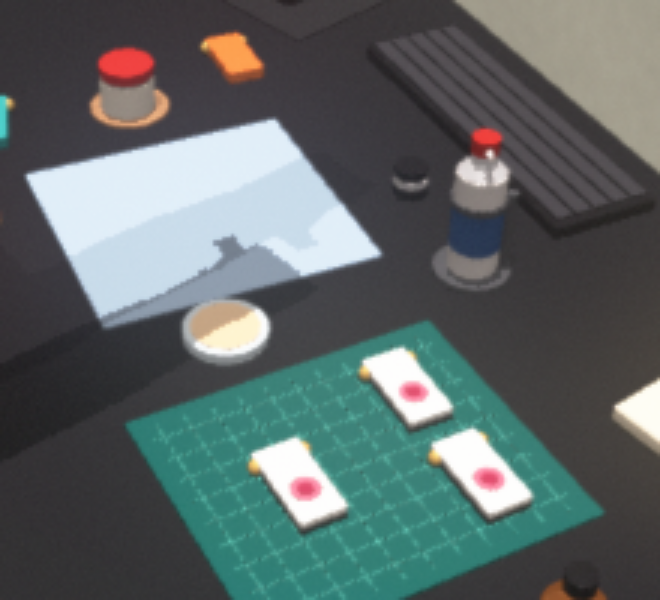

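View pics/w30.png

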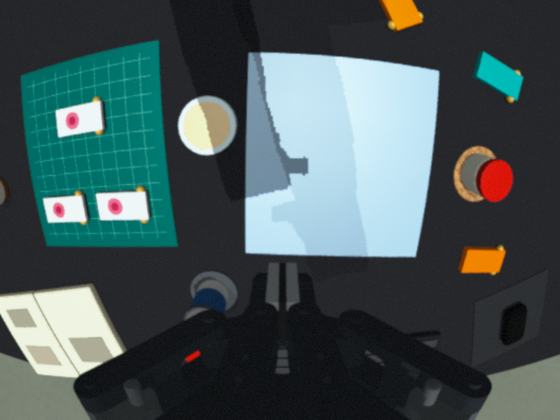

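The cap reached its stop: the tool stalled 8 mm down at 7–10 N, above the 6 N spring force. It has sprung back, and jar, plates and bystanders look right. Hand in.

```bash
python3 -c "
from station import *
close_job();print(get_state()['time_s'])"
```

```text
the job is handed in; nothing more can be done
the job is handed in; nothing more can be done
```

The job is done and handed in at about 89 s on the robot's clock, well under the 210 s limit; `close_job()` gives no verdict.

- **Jar:** it stands upright on the coaster. I judged this by eye in the last pictures and did not measure the offset.
- **Plates:** three were present. Each was gripped by its studs, stood on end on the mat, gripped again from the white side and laid down. In the last pictures all three lie flat, white face up, apart and well inside the mat's edges.
- **Knocked plate:** one plate was pushed about 50 mm aside during the run. I caught this by looking again before picking it up.
- **Cap:** I pressed it twice. The first press stopped at about 7.5 mm with 5.6 N held, too close to the threshold to be sure. The second stalled 8 mm down at 7–10 N, so it was fully down. The cap is up again in the last side view.
- **Bystanders:** the last views show the bottle, dish and lens case standing, with no sign that they moved; I did not measure them.

No check failed at the end, and the gripper never lost its hold.

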